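Lock the tube block on the mixer and set its speed

ROBOT

A 6-joint arm with a two-finger parallel gripper is mounted at the origin on the work surface. World frame = base frame: x ahead of the robot, y to its left, z up, the work surface at z = 0. Lengths are in m, angles in rad, forces in N, time in s.
With the tool pointing down it reaches from about 0.35 to 0.775 m from the base axis. Payload 7.3 kg.
Tool frame: the origin (TCP) lies between the finger pads; the fingertips stand 14 mm ahead of it and the grasp point (between the pads) lies 5 mm behind it; z points along the fingers, y is the line along which they close (so a half turn about z gives the same grasp; the last joint's range is limited). The gripper opens to 92 mm and grips with 3 to 60 N. Pads are 19 mm wide; open, the fingers measure 130 mm over their backs; the gripper's body (75 mm by 190 mm) begins 47 mm behind the grasp point.
Start: joints at [-1.466, 0.342, 1.524, -0, 1.275, -0.146], TCP at [0.13, -0.509, 0.201] pointing down, gripper open.
Joint ranges: [-2.53, 2.53], [-0.77, 2.02], [0.04, 2.7], [-1, 4.14], [0.28, 2.66], [-3.11, 3.11]. Speed limits (rad/s): [2.57, 2.57, 3.14, 3.14, 3.14, 3.14].

INTERFACE

Orientations are given as [roll, pitch, yaw] about the fixed x, y, z axes, in that order (R = Rz(yaw) Ry(pitch) Rx(roll)).
In Python, from cell import robot, eyes gives the robot as it stands. The module is installed in compiled form; this text tells all that it offers.
- The arm moves only by the shell command python3 -m handwheel 'ROWS' [FORCE]. ROWS is JSON, one flat list of numbers, 5 for each row, row after row: the shift along the world's x, y, z in mm, then the turn about the world's z in rad, then the opening, from 0 (shut) to 1 (fully open). In form: [x, y, z, spin, jaw, x, y, z, spin, jaw, ...]. A call has 1 to 8 rows; each row shifts and turns the commanded pose from where the row before left it; what a row does not reach is not made up. A row lasts 1/10 s, in which the tool goes at most 50 mm and 8.59 degrees, less where a joint would pass 70% of its speed; a pose out of reach is approached as far as the arm can. A call with a gripper value outside its range is refused whole. The fingers move at their own pace and stop on an object; FORCE is the grip in N (left out, the last holds). Time passes only in rows, so rows that do not move let the fingers close. It gives the time, the measured TCP pose, the force, the opening and the grip force at its end, in the units of the state.
- robot.observe(): the state, without advancing time (a new reading comes with each control period).
- eyes.read_camera(name): name is "side" or "top"; returns (picture, depth): 400x640x3 uint8, blue, green, red; 400x640 float32, m along the optical axis (not along the pixel's ray), 0 where there is no reading.
- eyes.calibration(name): a dict with "fx", "fy", "cx", "cy" (pixels), "world_to_cam" (4x4, takes a point from world to camera coordinates). Camera axes: x right, y down, z forward; pixel columns grow to the right and rows downward; lengths in m; the calibration is good to about 2 mm. A picture is of the moment at which its call begins. calibration takes no time and is no camera call.
- robot.hand_in(): hands the job in; it is judged then, once.
The state is a dict: "time": time; "qpos": joint angles; "qvel": joint speeds; "joint_efforts": joint torques, N m; "tool_pos": TCP position; "tool_rot": TCP orientation; "contact_force": force on the tool from outside, world axes, zero at the start; "torque": the same for the moment, N m; "opening": finger opening in m; "grip_force": force on a finger pad.
Only numpy, scipy, OpenCV 4.12 (cv2) and the standard library are available. Lean on these libraries where they do the work, as an engineer would, in place of code of your own. Each camera call takes 0.05 s, during which the arm holds its last target. There are 200 camera calls.

TASK

Get the bench mixer ready to run: first turn the lock collar clockwise by its grip fin until the fin stands in line with the triangular locked mark on the deck. Then, leaving the collar locked, turn the speed dial until its pointer is in line with the small set-point rider clipped at the edge of the dial. Let go of everything and leave the tip box, beaker and tube rack undisturbed.

Things in the scene. Friction and masses are not known exactly. Their poses are not given: they have to be found in the camera images.
- mixer: White bench mixer, fixed to the bench, 240 (own x) x 320 (own y) x 70 mm high; origin at the centre of its underside. Its flat deck is at z 70 mm. The round aluminium tube block (88 mm across, capped tubes up to z 122 mm) stands at own (0, +55) mm with the lock collar round it; the black speed dial is at own (0, -100) mm.
- collar (a joint): Angle (rad) of the captive steel lock collar round the tube block: a knurled ring 120 mm across, from z 72 to 90 mm, with one upright radial grip fin. Grows as the collar turns clockwise seen from above. 0: fin at the round stud (open). 1.2: fin in line with the triangular mark (locked). It can turn on past the mark, to 1.65. It stays where it is left and has light friction.
- collar_tab (a point): Grip point of the collar's fin, 80 mm from the collar's axis, at z 108 mm. The fin is a radial plate 10 mm thick, 36 mm long (58 to 94 mm from the axis), from z 81 to 121 mm. Own x points radially outward along the fin, z up.
- collar_centre (a point): Point on the collar's vertical turning axis, at z 108 mm.
- lock_mark (a point): The locked mark: a flat black triangle on the deck, 17 mm long and 19 mm wide at its base, just outside the path of the fin's outer end and pointing at the collar's axis; this is its inner tip, 96 mm from the axis, in the mixer's own +x direction from it, at z 72 mm. (A flat round black stud, 8 mm, is the open mark.)
- dial (a joint): Angle (rad) of the speed dial; grows clockwise seen from above, range -0.05 to 2.3; it stays where it is left.
- dial_centre (a point): Point on the dial's vertical turning axis at gripping height, z 99 mm. The dial is a black round skirt (48 mm across, z 71 to 77 mm) with a grip bar on it 12 mm thick and 46 mm long, up to z 106 mm.
- dial_pointer (a point): Tip of the dial's pointer, a 5 mm wide nose on one end of the bar, 31 mm from the dial's axis, at z 81 mm; a white line on top of the bar runs to the same end. Own x points outward along the bar, z up.
- rider_tip (a point): Inner tip of the set-point rider, a small fixed dark steel wedge (20 mm wide, 6 mm high) at the rim of the dial's grey scale plate, its point aimed at the dial's axis; the tip lies 34 mm from the axis at z 74 mm. Own x points outward from the dial's axis, z up. The rider marks the wanted speed and its place round the dial differs each time.
- tip_box: Bystander: loose pipette-tip box, 85 x 125 x 87 mm high, origin at the centre of its underside.
- beaker: Bystander: loose glass beaker, 84 mm across, 105 mm high, origin at the centre of its underside.
- tube_rack: Bystander: loose low yellow tube rack, 85 x 130 x 32 mm high, origin at the centre of its underside.

How it is judged:
By the outcome, as a careful person would: the job done as asked, in the order asked, and still so for the second after the job is handed in, with the robot touching nothing.
It also fails if it takes over 50 s, if anything falls off the work surface, if the arm or the gripper's body presses on something with over 40 N, if the wrist force passes 120 N, or if a joint passes its speed limit or range.

## Working session

There is one attempt and no reset: what is moved stays moved. The work goes in short steps, Python scripts to look and compute and a shell command to move; the robot and the scene stay as the last step left them, time stands still between calls to the robot, and variables do not carry over. Pictures are saved under pics/ and viewed, at most 10 in all, crops included, and the job is handed in when it is done.

```bash
mkdir -p pics
cat > h.py <<'E'
import numpy as np, cv2
from cell import robot, eyes
def grab(n):
    im,d=eyes.read_camera(n); np.savez(''+n+'.npz',im=im,d=d); return im,d
def load(n):
    z=np.load(''+n+'.npz'); return z['im'],z['d']
def ray(n,u,v,z):
    c=eyes.calibration(n); T=np.linalg.inv(np.array(c["world_to_cam"]))
    r=T[:3,:3]@np.array([(u-c["cx"])/c["fx"],(v-c["cy"])/c["fy"],1]); o=T[:3,3]
    return o+r*(z-o[2])/r[2]
def proj(n,p):
    c=eyes.calibration(n); q=(np.array(c["world_to_cam"])@np.r_[p,1])[:3]
    return c["fx"]*q[0]/q[2]+c["cx"],c["fy"]*q[1]/q[2]+c["cy"]
def cloud(n,d):
    c=eyes.calibration(n); T=np.linalg.inv(np.array(c["world_to_cam"]))
    v,u=np.indices(d.shape); P=np.stack([(u-c["cx"])/c["fx"]*d,(v-c["cy"])/c["fy"]*d,d],-1)
    return P@T[:3,:3].T+T[:3,3]
E
python3 - <<'E'
from h import *
for n in("top","side"):
    im,d=grab(n); cv2.imwrite(f'pics/{n}0.png',im)
    print(n,np.linalg.inv(np.array(eyes.calibration(n)["world_to_cam"])).round(2).tolist(),eyes.calibration(n)["fx"])
s=robot.observe();print(s["time"],s["tool_pos"],s["tool_rot"],s["opening"])
E
```

```text
top [[-0.01, -0.98, 0.19, 0.42], [-1.0, 0.01, 0.01, -0.01], [-0.01, -0.19, -0.98, 1.19], [0.0, 0.0, 0.0, 1.0]] 376.16315328802403
side [[-0.8, -0.35, 0.49, 0.16], [-0.6, 0.45, -0.66, 0.67], [0.01, -0.82, -0.57, 0.67], [0.0, 0.0, 0.0, 1.0]] 374.9290564234289
0.1 [ 0.13025693 -0.50818802  0.20064753] [-3.14028917e+00 -1.37554779e-04  2.50798906e-01] 0.09125031231280989
```

View pics/top0.png

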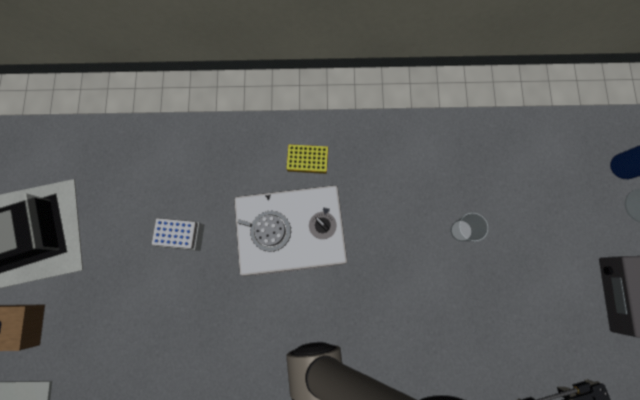

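View pics/side0.png

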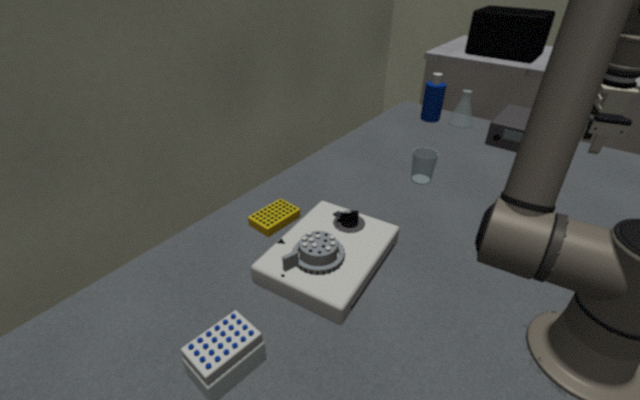

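The top view shows the mixer at about (290,230), with the block at (270,231), fin at (245,223), lock triangle at (268,197), dial at (322,225) and rider at (326,211). The beaker, rack and tip box stand well clear. I'll zoom in and measure.

Run:
```python
from h import *
im,d=load("top"); g=cv2.cvtColor(im,cv2.COLOR_BGR2GRAY)
# white deck corners
m=((g>140)*255).astype(np.uint8); m[:, :225]=0;m[:180]=0
m=cv2.morphologyEx(m,cv2.MORPH_CLOSE,np.ones((15,15)))
cs=max(cv2.findContours(m,0,2)[0],key=cv2.contourArea)
b=cv2.boxPoints(cv2.minAreaRect(cs)); P=np.array([ray("top",*p,.07) for p in b])
print(b.round(1).tolist(),P.round(3).tolist(),[np.linalg.norm(P[i]-P[i-1]).round(3) for i in range(4)])
a=cv2.resize(im[180:280,225:355],None,fx=6,fy=6,interpolation=cv2.INTER_CUBIC)
cv2.imwrite('pics/c1.png',a)
im,_=load("side");cv2.imwrite('pics/c2.png',cv2.resize(im[195:320,250:405],None,fx=5,fy=5,interpolation=cv2.INTER_CUBIC))
```

```text
[[231.3000030517578, 198.0], [336.3999938964844, 185.6999969482422], [345.29998779296875, 261.79998779296875], [240.3000030517578, 274.1000061035156]] [[0.65, 0.276, 0.07], [0.683, -0.046, 0.07], [0.453, -0.067, 0.07], [0.421, 0.242, 0.07]] [np.float64(0.231), np.float64(0.323), np.float64(0.231), np.float64(0.311)]
```

View pics/c1.png

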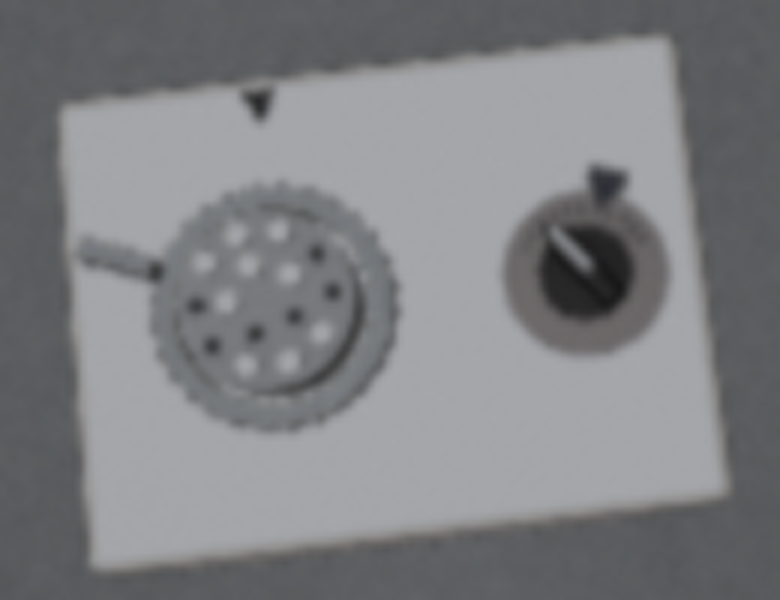

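View pics/c2.png

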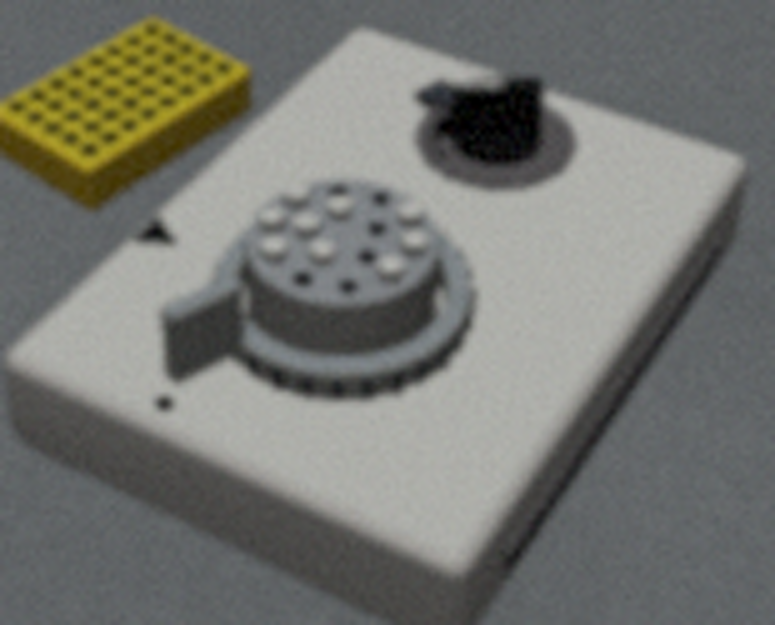

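The crops show, in crop pixels: triangle tip at (261,122), rider tip at (605,205), dial plate centre at (586,272), dial white line at about (550,230) to (592,275), ring centre at (275,307), and fin outer end at (80,250). I'll refine these positions.

```bash
cat > m.py <<'E'
from h import *
def px(p): return 225+(p[0]+.5)/6-.5, 180+(p[1]+.5)/6-.5
if __name__=="__main__":
    im,d=load("top")
    a=cv2.resize(im[180:280,225:355],None,fx=6,fy=6,interpolation=cv2.INTER_CUBIC); g=cv2.cvtColor(a,6)
    # deck quad
    m=((g>130)*255).astype(np.uint8); m=cv2.morphologyEx(m,cv2.MORPH_CLOSE,np.ones((25,25)))
    c=max(cv2.findContours(m,0,2)[0],key=cv2.contourArea); h=cv2.convexHull(c)
    q=cv2.approxPolyDP(h,20,True)[:,0]; Q=np.array([ray("top",*px(p),.07) for p in q])
    print("quad",q.tolist(),Q[:,:2].round(4).tolist(),[np.linalg.norm(Q[i]-Q[i-1]).round(3) for i in range(len(Q))],"centre",Q.mean(0).round(4))
    # plate circle
    for nm,roi,lo,hi,z in(("plate",(slice(150,390),slice(480,690)),0,138,.071),("ring",(slice(170,450),slice(140,420)),0,150,.09)):
        mm=np.zeros_like(g); mm[roi]=((g[roi]>=lo)&(g[roi]<hi))*255
        mm=cv2.morphologyEx(mm,cv2.MORPH_OPEN,np.ones((41,41)))
        c=max(cv2.findContours(mm,0,1)[0],key=cv2.contourArea); W=np.array([ray("top",*px(p),z) for p in c[:,0]])
        (x,y),r=cv2.minEnclosingCircle((W[:,:2]*1e3).astype(np.float32)); print(nm,W.mean(0).round(4),x,y,r,cv2.fitEllipse((W[:,:2]*1e3).astype(np.float32)))
    for nm,roi,z,t in(("tri",(slice(80,140),slice(230,290)),.071,90),("rider",(slice(155,215),slice(575,640)),.078,85)):
        v,u=np.nonzero(g[roi]<t); c=np.array([u.mean()+roi[1].start,v.mean()+roi[0].start])
        print(nm,c,"extent",u.min()+roi[1].start,u.max()+roi[1].start,v.min()+roi[0].start,v.max()+roi[0].start,ray("top",*px(c),z).round(4))
    for nm,p,z in(("tritip",(261,122),.072),("ridertip",(605,205),.076),("barA",(550,230),.106),("barB",(592,275),.106),("finout",(80,250),.121),("finin",(158,271),.121),("ringc",(275,307),.09)):
        print(nm,ray("top",*px(p),z).round(4))
    P=cloud("top",d)[180:280,225:355]
    s=(P[...,2]>.112)&(P[...,2]<.126); s[:,26:]=0; print("finpts",s.sum(),P[s].mean(0).round(4) if s.any() else 0)
E
python3 m.py
```

```text
quad [[666, 40], [721, 494], [92, 563], [65, 107]] [[0.6815, -0.0435], [0.4526, -0.0657], [0.4234, 0.2429], [0.6513, 0.2632]] [np.float64(0.308), np.float64(0.23), np.float64(0.31), np.float64(0.229)] centre [0.5522 0.0992 0.07  ]
plate [ 0.5668 -0.002   0.071 ] 568.8148193359375 -1.930546760559082 48.12749481201172 ((565.0000610351562, -1.5121699571609497), (80.51864624023438, 90.51868438720703), 75.78911590576172)
ring [0.5448 0.1541 0.09  ] 547.08447265625 153.96487426757812 65.53439331054688 ((538.89794921875, 149.21505737304688), (109.15556335449219, 127.89930725097656), 20.92719841003418)
tri [258.37209302 101.9250646 ] extent 246 268 92 116 [0.6523 0.1644 0.071 ]
rider [604.57675906 188.44029851] extent 591 622 170 211 [ 0.604  -0.0109  0.078 ]
tritip [0.6417 0.1628 0.072 ]
ridertip [ 0.5959 -0.011   0.076 ]
barA [0.5794 0.0161 0.106 ]
barB [ 0.5572 -0.004   0.106 ]
finout [0.5709 0.2416 0.121 ]
finin [0.5603 0.2038 0.121 ]
ringc [0.5456 0.1519 0.09  ]
finpts 45 [0.568  0.2245 0.121 ]
```

```bash
python3 -m handwheel '[27,30,3,0.05,1,27,30,3,0.05,1,27,30,0,0.05,1,27,30,0,0.05,1,27,30,0,0.05,1,27,30,0,0.05,1,27,30,0,0.05,1,27,30,0,0.05,1]' 30 && python3 -m handwheel '[27,30,0,0.05,1,27,30,0,0.05,1,27,30,0,0.05,1,27,30,0,0.05,1,12,38,0,0.05,1,12,38,0,0.05,1,12,38,0,0.05,1,12,38,0,0.05,1]'
```

```text
time: 0.9
tool_pos: [0.347, -0.2671, 0.2071]
tool_rot: [-3.141, 0.0, 0.653]
contact_force: [0.4, 0.4, -0.0]
opening: 0.092
grip_force: 0.0
time: 1.7
tool_pos: [0.5024, 0.0051, 0.2069]
tool_rot: [-3.141, 0.0, 1.053]
contact_force: [-0.3, 0.5, 0.9]
opening: 0.0919
grip_force: 0.0
```

Run:
```python
from m import *
for p in((586,273),): print(ray("top",*px(p),.071).round(4))
# side view: rider & pointer points (crop c2, 5x at 250,195)
f=lambda p:(250+(p[0]+.5)/5-.5,195+(p[1]+.5)/5-.5)
print("plate side",ray("side",*f((496,140)),.071).round(4))
print("stud",ray("side",*f((165,403)),.071).round(4),"tritip",ray("side",*f((175,241)),.071).round(4))
for nm,p in(("ridertip",(.5959,-.011,.075)),("dialc",(.5618,-.0003,.106)),("plate",(.5618,-.0003,.071))):
    u,v=proj("side",np.array(p)); print(nm,(u-250+.5)*5,(v-195+.5)*5)
```

```text
[ 0.5625 -0.001   0.071 ]
plate side [5.635e-01 1.000e-04 7.100e-02]
stud [0.5744 0.2476 0.071 ] tritip [0.643  0.1629 0.071 ]
ridertip 457.42337544750285 102.10751003126532
dialc 503.2070361187115 86.93522276068904
plate 499.59878368639465 141.35077922730488
```

```bash
python3 -m handwheel '[11,37.6,0,0.0406,1,11,37.6,0,0.0406,1,11,37.6,0,0.0406,1,11,37.6,0,0.0406,1,11,37.6,0,0.0406,1,11,37.6,0,0.0406,1,0,0,0,0,0.6,0,0,0,0,0.6]' && python3 -m handwheel '[0,0,-20,0,0.6,0,0,-30,0,0.6,0,0,-30,0,0.6,0,0,-24,0,0.6,0,0,0,0,0.6]'
```

```text
time: 2.5
tool_pos: [0.5678, 0.2295, 0.2062]
tool_rot: [-3.14, 0.001, 1.296]
contact_force: [-0.2, -0.0, 0.8]
opening: 0.0802
grip_force: 0.0
time: 3.0
tool_pos: [0.5658, 0.2269, 0.0998]
tool_rot: [-3.135, 0.004, 1.293]
contact_force: [-1.3, -0.2, -0.1]
opening: 0.0551
grip_force: 0.0
```

```bash
python3 -m handwheel '[0,0,0,0,0.5,0,0,0,0,0.3]' && python3 -m handwheel '[0,0,0,0,0.05,0,0,0,0,0,0,0,0,0,0,0,0,0,0,0,0,0,0,0,0,0,0,0,0,0]' 20
```

```text
time: 3.2
tool_pos: [0.5694, 0.2287, 0.1051]
tool_rot: [3.139, -0.001, 1.294]
contact_force: [0.1, -0.0, -0.4]
opening: 0.0437
grip_force: 0.0
time: 3.8
tool_pos: [0.5683, 0.229, 0.1032]
tool_rot: [3.142, 0.0, 1.294]
contact_force: [0.1, 1.0, -0.3]
opening: 0.0008
grip_force: 0.0
```

Run:
```python
from h import *
a,_=grab("top"); b,_=grab("side")
f=lambda i:cv2.resize(i,(780,290),interpolation=cv2.INTER_CUBIC)
cv2.imwrite('pics/d.png',np.vstack([f(a[190:260,210:398]),f(b[195:320-12,200:505])]))
```

```text
(no output)
```

View pics/d.png

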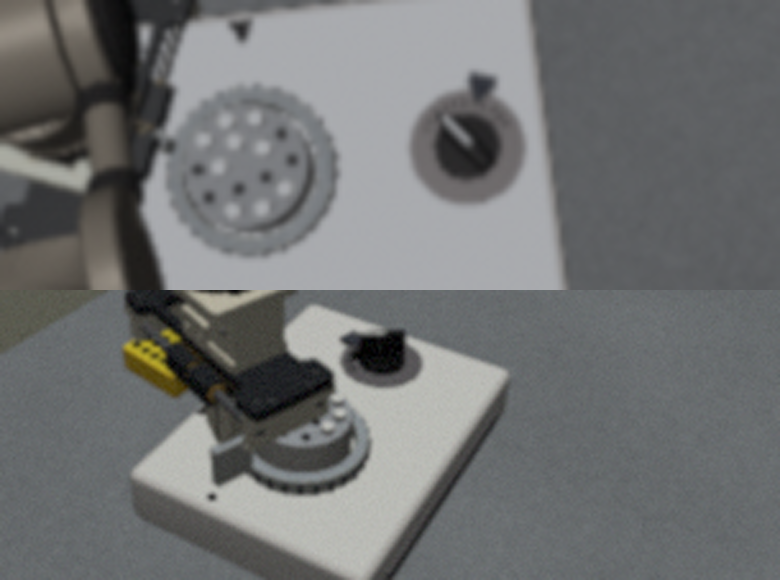

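The side view shows the fin still near the stud, with the shut gripper standing on its far (+x) side. I'll measure the fin against the gripper with the depth image.

Run:
```python
from h import *
im,d=load("side")
f=lambda p:(250+(p[0]+.5)/5-.5,195+(p[1]+.5)/5-.5)
for p in((165,310),(240,275),(185,297)): print("before top-edge",ray("side",*f(p),.121).round(4))
# now: view scale 305/780, 113/290, offset (200,195)
h=lambda p:(200+p[0]*305/780,195+(p[1]-290)*113/290)
for p in((215,448),(243,436)): print("now",ray("side",*h(p),.121).round(4))
P=cloud("side",d)
for p in((215,465),(225,462),(235,458),(222,415),(232,425),(262,432)):
    u,v=map(round,h(p)); print(p,P[v,u].round(4))
for q in((.5683,.229,.089),(.5686,.2309,.121)):
    u,v=proj("side",np.array(q)); print("proj",q,(u-200)*780/305,(v-195)*290/113+290)
s=robot.observe(); print(s["tool_pos"],s["opening"],s["contact_force"],s["torque"])
```

```text
before top-edge [0.5759 0.2422 0.121 ]
before top-edge [0.5649 0.2057 0.121 ]
before top-edge [0.5745 0.2309 0.121 ]
now [0.5735 0.2403 0.121 ]
now [0.5645 0.2148 0.121 ]
(215, 465) [0.5715 0.2437 0.1061]
(225, 462) [0.5668 0.2361 0.106 ]
(235, 458) [0.5647 0.2254 0.1051]
(222, 415) [0.562  0.2413 0.1627]
(232, 425) [0.5543 0.2383 0.1539]
(262, 432) [0.4928 0.2764 0.2083]
proj (0.5683, 0.229, 0.089) 230.02592641219982 471.3011064717517
proj (0.5686, 0.2309, 0.121) 226.83723339511803 444.3442183397083
[0.56828613 0.22901702 0.10318799] 0.00028900023873969775 [ 0.6642826   0.39625103 -1.01208749] [-0.08184714 -0.11304188 -0.00776137]
```

Run:
```python
from h import *
im,d=load("side")
cv2.imwrite('pics/e.png',cv2.resize(cv2.convertScaleAbs(im[195:295,240:360],alpha=1.7,beta=20),None,fx=6,fy=6,interpolation=cv2.INTER_CUBIC))
```

```text
(no output)
```

View pics/e.png

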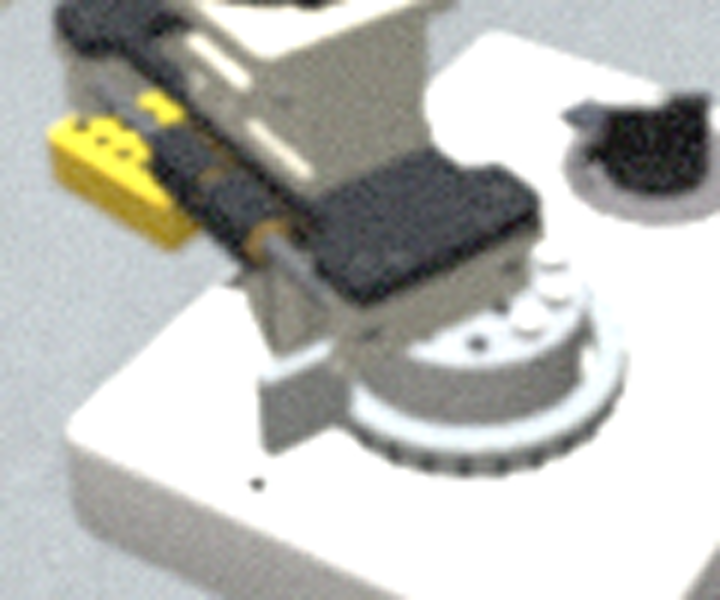

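The enlarged side view shows the finger at crop (290,310), ending behind the fin's top edge at (290,370). I'll check the finger's real position by depth.

Run:
```python
from h import *
im,d=load("side"); P=cloud("side",d)
for p in((265,330),(275,350),(290,290),(290,310),(290,330),(290,345),(310,310),(310,330),(325,335),(350,330),(440,290),(440,330),(530,260),(370,260),(300,400)):
    u,v=240+p[0]//6,195+p[1]//6; print(p,P[v,u].round(3))
s=robot.observe(); print(s["qpos"],s["tool_rot"],s["joint_efforts"])
```

```text
(265, 330) [0.573 0.239 0.139]
(275, 350) [0.618 0.19  0.07 ]
(290, 290) [0.558 0.243 0.169]
(290, 310) [0.559 0.242 0.16 ]
(290, 330) [0.56  0.242 0.148]
(290, 345) [0.559 0.242 0.143]
(310, 310) [0.552 0.241 0.162]
(310, 330) [0.554 0.239 0.149]
(325, 335) [0.552 0.232 0.145]
(350, 330) [0.495 0.285 0.213]
(440, 290) [0.48  0.26  0.221]
(440, 330) [0.485 0.253 0.196]
(530, 260) [0.476 0.218 0.207]
(370, 260) [0.492 0.279 0.239]
(300, 400) [0.565 0.231 0.106]
[ 2.58113750e-01  5.87225948e-01  1.40445056e+00 -9.16446288e-05
  1.14996602e+00  5.34494381e-01] [-3.14159234e+00  9.73886008e-05  1.29445314e+00] [ 3.87580294e-03 -5.38151228e+01 -2.29594660e+01  8.06513918e-02
 -8.44125490e-03 -5.77814626e-05]
```

The depth puts the finger's lower end at about z 0.14, not the 0.089 implied by the reported TCP. So the gripper looks about 45 mm too high and closed above the fin. I'll open it and measure the near fingertip.

```bash
python3 -m handwheel '[0,0,0,0,0.6,0,0,0,0,0.6,0,0,0,0,0.6,0,0,0,0,0.6,0,0,0,0,0.6]' 20
python3 - <<'E'
from h import *
im,d=grab("side"); P=cloud("side",d)
cv2.imwrite('pics/f.png',cv2.resize(cv2.convertScaleAbs(im[195:295,240:360],alpha=1.7,beta=20),None,fx=6,fy=6,interpolation=cv2.INTER_CUBIC))
s=robot.observe(); print(s["tool_pos"],s["opening"],s["time"])
# points close to tool footprint, above deck
t=np.array(s["tool_pos"]); y=s["tool_rot"][2]; r=(P-t)[...,:2]@np.array([[np.cos(y),np.sin(y)],[np.sin(y),-np.cos(y)]]).T
for lo in range(75,220,10):
    k=(abs(r[...,0])<.013)&(abs(r[...,1])<.06)&(P[...,2]*1e3>lo)&(P[...,2]*1e3<=lo+10)
    if k.any(): print(lo,k.sum(),"y",(np.percentile(r[k][:,1],[0,25,50,75,100])*1e3).round())
E
```

```text
time: 4.4
tool_pos: [0.5683, 0.229, 0.1032]
tool_rot: [3.141, 0.0, 1.294]
contact_force: [0.2, 0.2, -0.3]
opening: 0.0355
grip_force: 0.0
[0.56833304 0.22899583 0.1032365 ] 0.040056907631411696 4.45
75 4 y [-4. -4. -3. -2. -1.]
85 38 y [-5. -4. -3. -3. -1.]
95 33 y [-5. -4. -3. -2. -1.]
105 24 y [-4. -4. -3. -2. -2.]
115 36 y [-4. -3. -1.  3.  6.]
125 19 y [-23.  17.  18.  19.  21.]
135 37 y [-35. -24.  18.  20.  33.]
145 47 y [-37. -31.  17.  25.  35.]
155 27 y [-37. -33. -26.  24.  33.]
165 27 y [-37. -30. -25.  28.  37.]
175 3 y [20. 20. 21. 21. 21.]
185 14 y [19. 20. 20. 21. 22.]
195 10 y [20. 20. 20. 21. 22.]
205 1 y [21. 21. 21. 21. 21.]
```

View pics/f.png

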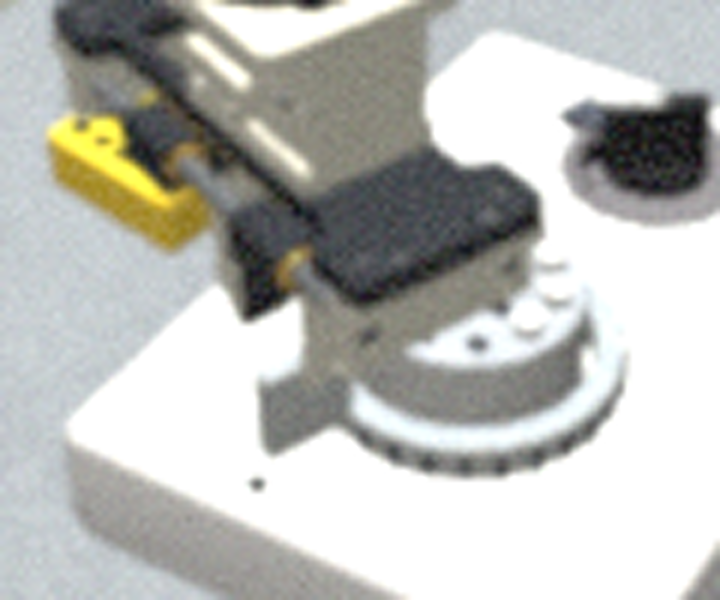

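The picture shows the finger ends at about z 0.13, above the fin top (0.121). The gripper really is about 39 mm higher than reported, though x and y agree. I'll trust the camera, go down in steps with the fingers open, and re-measure.

```bash
cat > tip.py <<'E'
from h import *
im,d=grab("side"); P=cloud("side",d)
s=robot.observe(); print(s["tool_pos"],s["opening"],s["time"],s["contact_force"])
t=np.array(s["tool_pos"]); y=s["tool_rot"][2]; r=(P-t)[...,:2]@np.array([[np.cos(y),np.sin(y)],[np.sin(y),-np.cos(y)]]).T
for lo in range(70,160,6):
    k=(abs(r[...,0])<.013)&(abs(r[...,1])<.06)&(P[...,2]*1e3>lo)&(P[...,2]*1e3<=lo+6)
    if k.any(): print(lo,k.sum(),"y",(np.percentile(r[k][:,1],[0,10,25,50,75,90,100])*1e3).round())
E
python3 -m handwheel '[0,0,-10,0,0.6,0,0,-10,0,0.6,0,0,0,0,0.6,0,0,0,0,0.6]' && python3 tip.py
```

```text
time: 4.85
tool_pos: [0.568, 0.2289, 0.0825]
tool_rot: [-3.14, 0.001, 1.294]
contact_force: [-0.3, -0.5, -0.3]
opening: 0.0551
grip_force: 0.0
[0.56827989 0.22897238 0.08301301] 0.05539056150630276 4.9 [-0.98560316  0.15006928 -0.15146753]
70 296 y [-60. -48. -35. -13.  24.  48.  60.]
82 13 y [-4. -4. -4. -3. -2. -2. -2.]
88 15 y [-4. -4. -4. -3. -3. -2. -2.]
94 16 y [-5. -4. -3. -3. -3. -2. -1.]
100 21 y [-5. -4. -3. -3. -2. -2. -1.]
106 25 y [-32.  -5.  -4.  -2.  27.  30.  35.]
112 28 y [-36.  -4.  -3.  -2.  27.  28.  33.]
118 54 y [-45. -43. -26.  -1.  28.  34.  44.]
124 28 y [-46. -45. -44. -34.  29.  35.  43.]
130 23 y [-46. -38. -31.  28.  31.  41.  46.]
136 22 y [-38. -37. -30.  27.  34.  39.  45.]
142 22 y [-37. -34. -16.  28.  33.  40.  43.]
148 20 y [-39.  20.  27.  28.  34.  39.  43.]
154 7 y [27. 28. 29. 29. 30. 30. 30.]
```

```bash
python3 -m handwheel '[0,0,-9,0,0.6,0,0,-8,0,0.6,0,0,0,0,0.6]' && python3 tip.py | head -8 && python3 -m handwheel '[0,0,0,0,0.3,0,0,0,0,0,0,0,0,0,0,0,0,0,0,0,0,0,0,0,0,0,0,0,0,0]' 20
```

```text
time: 5.2
tool_pos: [0.5673, 0.2287, 0.0646]
tool_rot: [-3.139, 0.001, 1.294]
contact_force: [-1.3, -0.3, 0.6]
opening: 0.0554
grip_force: 0.0
[0.56773676 0.22884998 0.06531616] 0.05501944859899874 5.25 [ 0.42089071 -0.47659432  0.13698208]
70 256 y [-60. -50. -40. -19.  11.  45.  59.]
82 15 y [-4. -3. -2. -2. -1. -1. -0.]
88 21 y [-33.  -4.  -3.  -2.  -1.  27.  30.]
94 28 y [-33. -12.  -3.  -2.  28.  30.  34.]
100 35 y [-45. -44. -37.  -3.  28.  32.  42.]
106 34 y [-45. -44. -32.  -1.  30.  36.  46.]
112 24 y [-40. -36. -11.  28.  32.  38.  44.]
time: 5.85
tool_pos: [0.5685, 0.229, 0.0663]
tool_rot: [3.141, -0.0, 1.294]
contact_force: [1.3, -0.2, -0.4]
opening: 0.0117
grip_force: 0.8
```

```bash
python3 -m handwheel '[0,0,0,0,0,0,0,0,0,0,0,0,0,0,0]' 30
python3 - <<'E'
import numpy as np
a=1.2907-np.arange(13)*.1; p=78.1*np.c_[np.cos(a),np.sin(a)]; print(np.diff(p,axis=0).round(1).tolist())
E
```

```text
time: 6.15
tool_pos: [0.5688, 0.229, 0.0664]
tool_rot: [3.141, -0.0, 1.295]
contact_force: [3.6, -0.9, -0.1]
opening: 0.01
grip_force: 30.0
[[7.4, -2.5], [7.1, -3.3], [6.7, -3.9], [6.3, -4.6], [5.8, -5.2], [5.3, -5.8], [4.7, -6.3], [4.0, -6.7], [3.3, -7.1], [2.6, -7.4], [1.9, -7.6], [1.1, -7.7]]
```

```bash
python3 -m handwheel '[7.4,-2.5,0,-0.1,0,7.1,-3.3,0,-0.1,0,6.7,-3.9,0,-0.1,0,6.3,-4.6,0,-0.1,0]' && python3 -m handwheel '[5.8,-5.2,0,-0.1,0,5.3,-5.8,0,-0.1,0,4.7,-6.3,0,-0.1,0,4,-6.7,0,-0.1,0]' && python3 -m handwheel '[3.3,-7.1,0,-0.1,0,2.6,-7.4,0,-0.1,0,1.9,-7.6,0,-0.1,0,1.1,-7.7,0,-0.1,0,0,0,0,0,0,0,0,0,0,0]'
```

```text
time: 6.55
tool_pos: [0.5966, 0.2149, 0.0663]
tool_rot: [3.141, -0.001, 0.891]
contact_force: [2.0, 0.4, -0.5]
opening: 0.0097
grip_force: 30.0
time: 6.95
tool_pos: [0.6169, 0.1909, 0.0664]
tool_rot: [3.141, -0.003, 0.491]
contact_force: [5.6, 1.5, -0.7]
opening: 0.0096
grip_force: 30.0
time: 7.55
tool_pos: [0.6262, 0.1606, 0.0664]
tool_rot: [-3.142, -0.003, 0.093]
contact_force: [7.2, 0.9, -2.8]
opening: 0.0097
grip_force: 30.0
```

```bash
python3 -m handwheel '[0,0,0,0,0.3,0,0,0,0,0.6,0,0,0,0,0.6,0,0,0,0,0.6,0,0,20,0,0.6,0,0,30,0,0.6,0,0,35,0,0.6]' && python3 -m handwheel '[-16,-45,0,0.08,0.6,-16,-45,0,0.08,0.6,-16,-45,0,0.08,0.6,-16,-45,0,0.08,0.6,-16,-45,0,0.08,0.6,-16,-45,0,0.08,0.6,-16,-45,0,0.08,0.6,-16,-45,0,0.08,0.6]' && python3 -m handwheel '[0,-30,0,0,0.6,0,0,0,0,0.6]'
python3 - <<'E'
from m import *
a,d=grab("top"); b,_=grab("side")
A=cv2.resize(a[180:280,225:355],None,fx=6,fy=6,interpolation=cv2.INTER_CUBIC); cv2.imwrite('pics/g.png',A)
P=cloud("top",d)
s=(P[...,2]>.116)&(P[...,2]<.126); rel=P[...,:2]-np.array([.5469,.1539]); r=np.hypot(*np.moveaxis(rel,-1,0)); k=s&(r>.06)&(r<.096)
q=rel[k]; print(k.sum(),q.mean(0),np.arctan2(*q.mean(0)[::-1]))
E
```

```text
time: 8.25
tool_pos: [0.6235, 0.1609, 0.1511]
tool_rot: [3.141, 0.003, 0.094]
contact_force: [-0.2, 0.6, 0.4]
opening: 0.0546
grip_force: 0.0
time: 9.05
tool_pos: [0.4956, -0.2006, 0.1515]
tool_rot: [3.141, -0.0, 0.738]
contact_force: [1.1, -0.7, 0.3]
opening: 0.0551
grip_force: 0.0
time: 9.25
tool_pos: [0.4959, -0.2328, 0.1514]
tool_rot: [3.14, 0.0, 0.73]
contact_force: [0.1, -0.1, -0.0]
opening: 0.055
grip_force: 0.0
41 [0.07621038 0.00595564] 0.07798889503813604
```

View pics/g.png

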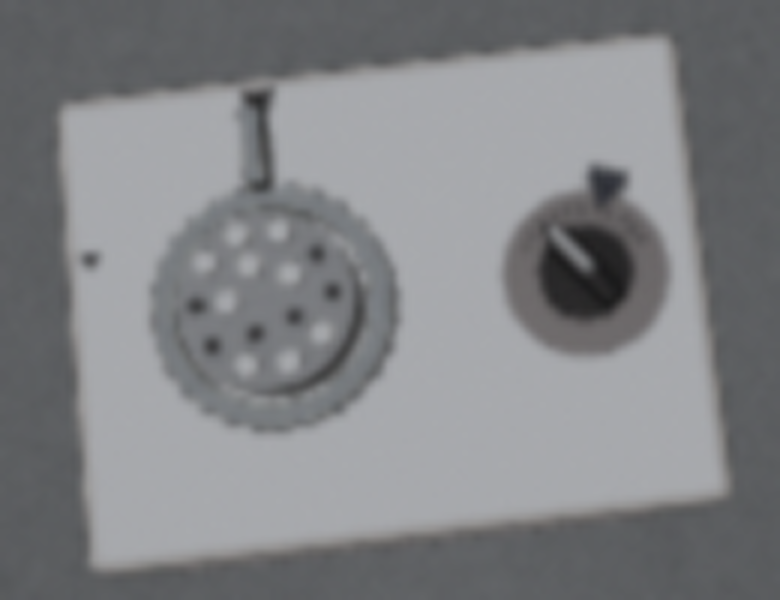

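The crop shows the fin in line with the triangle at (258,100). By depth, with the same bias as in the open position, it turned 1.20 rad, so the collar is locked. Next I'll refine the angles of the rider and the dial line.

```bash
cat > dial.py <<'E'
from h import *
C=np.array([.5622,-.0005]); F=12
def tri(n,u0,v0,w,h,z,t):
    im,_=load(n); g=cv2.resize(cv2.cvtColor(im[v0:v0+h,u0:u0+w],6),None,fx=F,fy=F,interpolation=cv2.INTER_CUBIC)
    m=((g<t)*255).astype(np.uint8); c=max(cv2.findContours(m,0,1)[0],key=cv2.contourArea)
    W=np.array([ray(n,u0+(x+.5)/F-.5,v0+(y+.5)/F-.5,z)[:2] for x,y in c[:,0]])
    T=cv2.minEnclosingTriangle(((W-C)*1e3).astype(np.float32))[1][:,0]
    M=cv2.moments(((W-C)*1e3).astype(np.float32)); cen=np.array([M["m10"],M["m01"]])/M["m00"]
    i=np.argmin(np.linalg.norm(T,axis=1)); base=np.delete(T,i,0).mean(0)
    an=lambda v:round(float(np.degrees(np.arctan2(v[1],v[0]))),1)
    print(n,t,"tri",T.round(1).tolist(),"tip",an(T[i]),"cen",an(cen),"axis",an(base-T[i]),"base",an(base))
if __name__=="__main__":
    for t in(75,90,105): tri("top",319,205,16,10,.077,t)
    # white line on bar
    im,_=load("top"); g=cv2.resize(cv2.cvtColor(im[215:237,312:334],6),None,fx=F,fy=F,interpolation=cv2.INTER_CUBIC)
    yy,xx=np.indices(g.shape); k=(np.hypot(xx-132,yy-120)<90)&(g>85)
    W=np.array([ray("top",312+(x+.5)/F-.5,215+(y+.5)/F-.5,.106)[:2] for x,y in zip(xx[k],yy[k])])*1e3
    n,l=0,cv2.fitLine(W.astype(np.float32),2,0,.01,.01).ravel(); print("line",k.sum(),np.degrees(np.arctan2(l[1],l[0])),W.mean(0)-C*1e3,np.degrees(np.arctan2(*(W.mean(0)-C*1e3)[::-1])))
    b,_=load("side"); print(cv2.cvtColor(b,6)[205:232,328:362].tolist().__len__())
    cv2.imwrite('pics/k.png',np.hstack([cv2.resize(b[200:236,325:370],(450,360),interpolation=3),cv2.resize(a:=im[200:236,305:340],(350,360),interpolation=3)]))
E
python3 dial.py
```

```text
top 75 tri [[30.0, -6.400000095367432], [51.5, -3.9000000953674316], [46.900001525878906, -22.899999618530273]] tip -12.1 cen -13.8 axis -20.0 base -15.2
top 90 tri [[52.599998474121094, -1.5], [49.0, -21.600000381469727], [19.100000381469727, -6.199999809265137]] tip -18.1 cen -13.9 axis -9.6 base -12.8
top 105 tri [[31.200000762939453, -25.700000762939453], [31.799999237060547, 13.699999809265137], [64.30000305175781, -15.5]] tip 23.4 cen -11.7 axis -65.1 base -23.3Traceback (most recent call last):
  File "dial.py", line 17, in <module>
    W=np.array([ray("top",312+(x+.5)/F-.5,215+(y+.5)/F-.5,.106)[:2] for x,y in zip(xx[k],yy[k])])*1e3
                ~~~^^^^^^^^^^^^^^^^^^^^^^^^^^^^^^^^^^^^^^^^^^^^
  File "h.py", line 8, in ray
    c=eyes.calibration(n); T=np.linalg.inv(np.array(c["world_to_cam"]))
ValueError: time passes only in moves, steps and waits
```

```bash
sed -i 's/^from cell import robot, eyes/from cell import robot, eyes\nimport functools\ncal=functools.lru_cache(eyes.calibration)/; s/=eyes.calibration(n)/=cal(n)/' h.py; sed -i '/__len__/s/; print.*//' dial.py; python3 dial.py | grep line
```

```text
line 2272 43.56921 [6.66698841 5.58475684] 39.952002648155705
```

View pics/k.png

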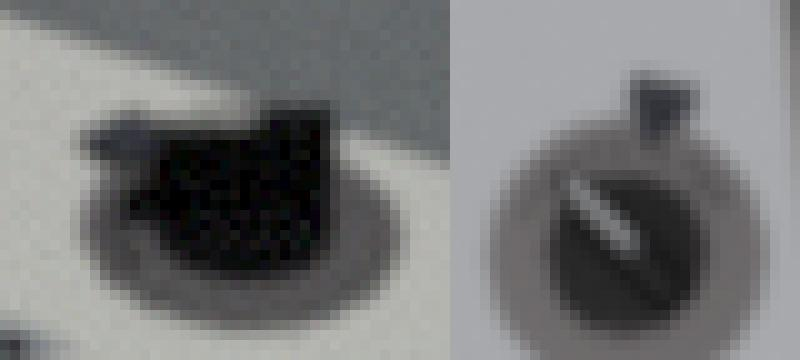

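Picture: the rider points at the dial's axis from the upper right, and the white line runs to the upper left. That puts the rider near -14° and the pointer near 43.5°, so the dial needs about -1.0 rad. Moving to the dial.

```bash
python3 -m handwheel '[11,38.7,0,0.005,0.6,11,38.7,0,0.005,0.6,11,38.7,0,0.005,0.6,11,38.7,0,0.005,0.6,11,38.7,0,0.005,0.6,11.3,38.8,0,0.005,0.6,0,0,0,0,0.6,0,0,0,0,0.6]' && python3 -m handwheel '[0,0,-25,0,0.6,0,0,-25,0,0.6,0,0,-20,0,0.6,0,0,-10,0,0.6,0,0,0,0,0.6,0,0,0,0,0.6]' && python3 tip.py
```

```text
time: 10.15
tool_pos: [0.5624, 0.0055, 0.1511]
tool_rot: [-3.141, 0.0, 0.769]
contact_force: [-0.3, -0.7, -0.1]
opening: 0.0552
grip_force: 0.0
time: 10.75
tool_pos: [0.5632, 0.0028, 0.072]
tool_rot: [3.141, -0.001, 0.764]
contact_force: [0.2, 1.6, 1.0]
opening: 0.055
grip_force: 0.0
[0.56351517 0.00287429 0.07236099] 0.054715327076170106 10.8 [0.49481187 0.66199159 0.89743225]
70 108 y [-60. -54. -48. -36. -24. -19.  56.]
76 46 y [-24. -20. -16. -12.  -7.  -3.  -2.]
82 6 y [-4. -4. -4. -3. -2. -1. -0.]
88 8 y [-6. -5. -5. -3. -2. -1. -1.]
94 9 y [-31. -31.  -5.  -3.  -2.  -1.  -1.]
100 4 y [-37. -35. -32. -17.  -3.  -3.  -3.]
106 9 y [-44. -44. -44. -42. -39. -39. -38.]
112 17 y [-45. -45. -44. -44. -43. -42. -40.]
118 18 y [-47. -46. -45. -44. -44. -42. -38.]
124 16 y [-47. -47. -46. -46. -44. -44. -36.]
130 16 y [-48. -47. -47. -46. -45. -45. -44.]
142 2 y [39. 39. 40. 41. 42. 42. 43.]
```

```bash
python3 -m handwheel '[-1.2,-3.3,-5,0,0.6,0,0,-5,0,0.6,0,0,0,0,0.4,0,0,0,0,0.2]' && python3 -m handwheel '[0,0,0,0,0,0,0,0,0,0,0,0,0,0,0,0,0,0,0,0,0,0,0,0,0,0,0,0,0,0]' 15
```

```text
time: 11.2
tool_pos: [0.5616, -0.0001, 0.0612]
tool_rot: [-3.141, 0.0, 0.764]
contact_force: [0.0, 0.6, -0.5]
opening: 0.0435
grip_force: 0.0
time: 11.8
tool_pos: [0.5632, -0.0015, 0.0614]
tool_rot: [3.138, -0.001, 0.764]
contact_force: [3.9, -5.1, -3.8]
opening: 0.0116
grip_force: 15.0
```

```bash
python3 -m handwheel '[0,0,0,-0.1,0,0,0,0,-0.1,0,0,0,0,-0.1,0,0,0,0,-0.1,0,0,0,0,-0.1,0]' 25 && python3 -m handwheel '[0,0,0,-0.1,0,0,0,0,-0.1,0,0,0,0,-0.1,0,0,0,0,-0.1,0,0,0,0,-0.1,0,0,0,0,-0.008,0,0,0,0,0,0,0,0,0,0,0]' && python3 -m handwheel '[0,0,0,0,0.2,0,0,0,0,0.4,0,0,0,0,0.6,0,0,0,0,0.6,0,0,20,0,0.6,0,0,40,0,0.6,0,0,40,0,0.6]' && python3 -m handwheel '[-12,-40,0,0,0.6,-12,-40,0,0,0.6,-12,-40,0,0,0.6,-12,-40,0,0,0.6,-12,-40,0,0,0.6,-12,-40,0,0,0.6,0,0,0,0,0.6]'
python3 - <<'E'
from h import *
for n in("top","side"): grab(n)
E
python3 dial.py
python3 - <<'E'
from h import *
im,_=load("top"); cv2.imwrite('pics/z.png',cv2.resize(im[180:280,225:355],None,fx=6,fy=6,interpolation=cv2.INTER_CUBIC))
E
```

```text
time: 12.3
tool_pos: [0.5629, -0.0011, 0.0614]
tool_rot: [3.139, -0.002, 0.26]
contact_force: [3.4, -3.4, -1.6]
opening: 0.012
grip_force: 25.0
time: 13.1
tool_pos: [0.5629, -0.0006, 0.0614]
tool_rot: [3.141, -0.003, -0.241]
contact_force: [4.7, -2.0, -3.5]
opening: 0.0117
grip_force: 25.0
time: 13.8
tool_pos: [0.5608, 0.0001, 0.1618]
tool_rot: [3.141, 0.002, -0.243]
contact_force: [0.4, 0.5, 1.0]
opening: 0.0545
grip_force: 0.0
time: 14.5
tool_pos: [0.4881, -0.2445, 0.1612]
tool_rot: [3.14, -0.0, -0.248]
contact_force: [0.3, 1.0, 0.2]
opening: 0.055
grip_force: 0.0
top 75 tri [[51.400001525878906, -4.199999809265137], [47.599998474121094, -20.0], [23.200000762939453, -6.099999904632568]] tip -14.8 cen -13.8 axis -12.8 base -13.7
top 90 tri [[14.100000381469727, -3.5999999046325684], [52.400001525878906, -3.5], [48.70000076293945, -22.0]] tip -14.3 cen -13.9 axis -14.1 base -14.2
top 105 tri [[31.799999237060547, 13.800000190734863], [63.29999923706055, -14.600000381469727], [31.200000762939453, -27.0]] tip 23.4 cen -11.7 axis -65.9 base -23.8
line 1853 -14.327728 [ 8.86207109 -2.21528309] -14.034815428643677
```

View pics/z.png

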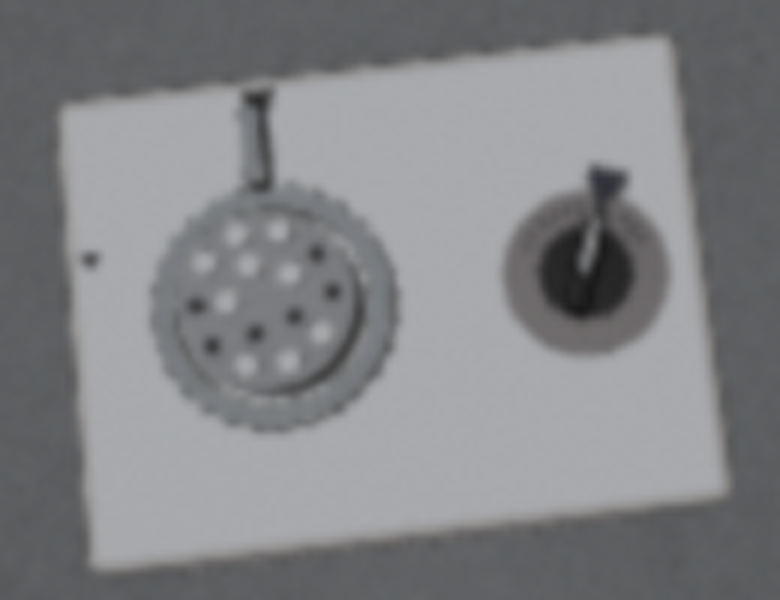

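The dial's white line measures -14.3° and the rider about -14°, so they agree. The fin is still in line with the triangle at (258,100), and the gripper is clear. Handing in.

```bash
python3 -c "
from cell import robot; print(robot.hand_in())"
```

```text
the job is handed in; nothing more can be done
None
```

The job is handed in, with no verdict returned: the collar fin stands at the locked mark, the dial pointer matches the rider to within about 0.5° by camera, and the gripper is open and clear, having stayed away from the tip box, beaker and tube rack.

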